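Ready the bread-maker drive for its belt

TASK

Make this bread-maker drive ready for its belt: press both toothed pulleys fully home on their shafts. Then push the sprung tensioner back by its thumb tab until the pawl has clicked over the ratchet tooth, and keep holding it back there so that a colleague can slip the belt on - finish while still holding it, since it springs forward if let go. Press the pulleys with a firm, steady hand, not a blow; keep off the pulleys while you hold, and leave the other things on the bench where they lie.

Things in the scene. Friction and masses are not known exactly. Their poses are not given: they have to be found in the camera images.
- drive_frame: bread-maker drive frame, upside down, screwed to a 280 x 330 x 12 mm plywood board, immovable: metal plate 200 mm (x) by 290 mm (y), its top 92 mm above the bench. Origin on the bench under the plate's middle, z up, yaw within 0.4 rad of the bench. In its frame: driven shaft (0, 60) mm, motor shaft (0, -70) mm, tensioner pivot (-60, -38) mm
- driven_pulley: large grey plastic toothed pulley on the frame, 84 mm across, 20 mm high; hub 27 mm across, 4 mm higher than the rim. Origin at the centre of the hub's top; z up. Fully home the origin is 24 mm above the plate (z = 0.116); it starts 3 to 8 mm higher. Press on the hub, straight down
- driven_seat (a joint): how far the driven pulley has gone down on its shaft, m: 0 = 8 mm proud, 0.008 = fully home on the shoulder. It is a push fit: it moves down under about 7 to 9 N and stays where it is left
- motor_pulley: small steel toothed pulley on the frame, 28 mm across its flanges, 20 mm high. Origin at the centre of its top; z up. Fully home the origin is 24 mm above the plate (z = 0.116); it starts 3 to 8 mm higher. Press on its top, straight down
- motor_seat (a joint): how far the motor pulley has gone down on its shaft, m: 0 = 8 mm proud, 0.008 = fully home on the shoulder. It moves down under about 7 to 9 N and stays where it is left
- tensioner (a joint): angle of the tensioner, rad: 0 = forward on its stop (start), growing as the tab is pushed in, end stop 0.62. The pawl's roller meets the tooth at 0.10, tops it at 0.28 and has dropped behind it, click complete, by 0.45. Push at the tab: 5 N at first, 10 N on the tooth, then 5 N, and 8 to 10 N to hold beyond 0.46. The round tooth does not lock: let go, it springs back to 0
- thumb_tab: black plastic thumb tab standing on the end of the tensioner's longer arm: 9 mm thick (its x), 26 wide (its y), 36 high. Origin at its centre, z = 0.114, top at z = 0.132, lower edge 4 mm above the plate. Its x axis is the way to push; the outer face to push on is 4.5 mm to -x of the origin, towards the robot. It moves on a 72 mm radius about the pivot, 45 mm in all
- tensioner_pivot (a point): pivot of the tensioner, a sprung two-armed steel crank flat over the plate: black idler roller on one arm, thumb tab on the other, ratchet teeth on its hub. The point lies on the vertical pivot axis at z = 0.114, level with the tab's centre. Pushing the tab turns it counter-clockwise seen from above
- parts_dish: small steel dish of screws, 60 mm across, 14 mm high, standing on the plate beyond the motor pulley; origin under its middle; leave it
- spare_pulley: a spare pulley like the driven one, lying on the bench by the board, 20 mm high; not part of the job; origin under its middle; leave it
- screwdriver: screwdriver 200 mm long lying on the bench by the board; leave it
- kneading_paddle: cast kneading paddle, 70 mm long, 26 mm high, on the bench behind the board; leave it
- bread_pan: open aluminium bread pan 175 x 135 mm, 140 mm high, on the bench to the left; origin under its middle; leave it
- multimeter: hand multimeter 92 x 185 x 50 mm lying on the bench front left; origin under its middle; leave it
- measuring_cup: light plastic measuring cup, 72 mm across, 75 mm high, on the bench to the right; origin under its middle; leave it

How it is judged:
By the outcome, as a careful person would: the job done as asked, in the order asked, and still so for the second after the job is handed in, while the arm keeps its last pose, push and grip.
It also fails if it takes over 45 s, if anything falls off the work surface, if the arm or the gripper's body presses on something with over 40 N, if the wrist force passes 120 N, or if a joint passes its speed limit or range.

ROBOT

A 6-joint arm with a two-finger parallel gripper is mounted at the origin on the work surface. World frame = base frame: x ahead of the robot, y to its left, z up, the work surface at z = 0. Lengths are in mm, angles in rad, forces in N, time in s.
With the tool pointing down it reaches from about 350 to 775 mm from the base axis. Payload 7.3 kg.
Tool frame: the origin (TCP) lies midway between the tips of the shut fingers; the grasp point (between the pads) lies 19 mm behind it; z points along the fingers, y is the line along which they close (so a half turn about z gives the same grasp; the last joint's range is limited). The gripper opens to 92 mm and grips with 3 to 60 N. Pads are 19 mm wide; open, the fingers measure 130 mm over their backs; the gripper's body (75 mm by 190 mm) begins 47 mm behind the grasp point.
Start: joints at [0.957, 0.342, 1.524, -0, 1.275, -0.146], TCP at [236.724, 468.622, 226.741] pointing down, gripper open.
Joint ranges: [-2.53, 2.53], [-0.77, 2.02], [0.04, 2.7], [-1, 4.14], [0.28, 2.66], [-3.11, 3.11]. Speed limits (rad/s): [2.57, 2.57, 3.14, 3.14, 3.14, 3.14].

INTERFACE

Orientations are given as [roll, pitch, yaw] about the fixed x, y, z axes, in that order (R = Rz(yaw) Ry(pitch) Rx(roll)).
In Python, from plant import get_obs, capture, camera_model, close_job, search_frame, regions_of, pinpoint gives the robot as it stands. The module is installed in compiled form; this text tells all that it offers.
- The arm moves only by the shell command python3 -m pendant 'ROWS'. ROWS is JSON, one flat list of numbers, 7 for each row, row after row: the shift along the tool's x, y, z in units of 30 mm (1.0 is 30 mm), then the turn, a rotation vector about the tool's x, y, z in units of 4 degrees (1.0 is 4 degrees), then the closure, from -1 (fully open) to 1 (shut), so that 0 is half open. In form: [dx, dy, dz, wx, wy, wz, gripper, dx, dy, dz, wx, wy, wz, gripper, ...]. A call has 1 to 12 rows; each row shifts and turns the commanded pose from where the row before left it, along the tool's axes as they then stand; what a row does not reach is not made up. A row lasts 1/10 s, in which the tool goes at most 50 mm and 8.59 degrees, less where a joint would pass 70% of its speed; a pose out of reach is approached as far as the arm can. A call with a number of a shift or a turn outside -1 to 1 is refused whole. A call with a gripper value outside its range is refused whole. The fingers move at their own pace and stop on an object; the grip force is fixed at half the most. Time passes only in rows, so rows that do not move let the fingers close. It gives the time, the measured TCP pose, the force, the opening and the grip force at its end, in the units of the state.
- get_obs(): the state, without advancing time (a new reading comes with each control period).
- capture(name): name is "scene" or "top" or "wrist"; returns the picture (420x560x3 uint8, red, green, blue); there is no depth.
- camera_model(name): a dict with "fov_y" (degrees; the focal length in pixels is half the picture's height over the tangent of half this angle, whatever the lens; pixels are square), "cx", "cy" (the principal point, pixels), "pose" (4x4, takes a point from camera to world coordinates). Camera axes: x right, y up, looking along -z (the intrinsics and any distortion apply to the point x, -y, -z); pixel columns grow to the right and rows downward; lengths in mm; the calibration is good to about 2 mm. A picture is of the moment at which its call begins: read the wrist's pose just before it. camera_model takes no time and is no camera call; for the wrist camera it gives the pose at the moment of the call.
- close_job(): hands the job in; it is judged then, once.
Trained networks look in the newest picture that a camera, given by its name, has taken for a name from the list of things; names that differ only in an ending like _2 or _b are one class to them, and where a whole thing is asked for, a point or a joint stands for the part that bears it (a point fixed in the world has none). Each returns a list of dicts, best first, with "score" (0 to 1); they miss things now and then, are a little off and sometimes report something else, mostly with a low value. They report only what shows in the picture. A call takes as long as a camera call.
- search_frame(camera, thing): "location" ([column, row] in pixels, amid what is visible of it).
- regions_of(camera, thing): "pixels" (420x560 bool, what is visible of it) and "location" ([column, row] in pixels, amid what is visible of it).
- pinpoint(camera, thing): "location" ([column, row] in pixels: a listed point, or the origin of a listed thing).
The state is a dict: "time": time; "joint_positions": joint angles; "dq": joint speeds; "tau": joint torques, N m; "tool_pos": TCP position; "tcp_rot": TCP orientation; "contact_force": force on the tool from outside, world axes, zero at the start; "moment": the same for the moment, N m; "grip_width": finger opening in mm; "finger_force": force on a finger pad.
Only numpy, scipy, OpenCV 4.12 (cv2) and the standard library are available. Lean on these libraries where they do the work, as an engineer would, in place of code of your own. Each camera call takes 0.05 s, during which the arm holds its last target. There are 200 camera calls.

## Working session

There is one attempt and no reset: what is moved stays moved. The work goes in short steps, Python scripts to look and compute and a shell command to move; the robot and the scene stay as the last step left them, time stands still between calls to the robot, and variables do not carry over. Pictures are saved under pics/ and viewed, at most 10 in all, crops included, and the job is handed in when it is done.

```bash
mkdir -p pics
cat > h.py <<'E'
import numpy as np, cv2
from plant import *
def ray(cam,px):
    m=camera_model(cam); f=210/np.tan(np.radians(m['fov_y']/2)); P=np.array(m['pose'])
    d=np.array([(px[0]-m['cx'])/f,-(px[1]-m['cy'])/f,-1.]); return P[:3,3],P[:3,:3]@d
def at(cam,px,z):
    o,d=ray(cam,px); return o+d*(z-o[2])/d[2]
def tri(obs):
    A=0;b=0
    for cam,px in obs:
        o,d=ray(cam,px); d=d/np.linalg.norm(d); M=np.eye(3)-np.outer(d,d); A=A+M; b=b+M@o
    return np.linalg.solve(A,b)
E
python3 - <<'E'
from h import *
np.set_printoptions(precision=1,suppress=True)
ims=[]
for c in ["scene","top"]:
    im=capture(c); ims.append(im); m=camera_model(c); print(c,{k:v for k,v in m.items() if k!='pose'},np.array(m['pose'])[:3,3])
    cv2.imwrite(f'pics/{c}0.png',im[:,:,::-1])
R={}
for t,z in [("driven_pulley",121),("motor_pulley",121),("thumb_tab",114),("tensioner_pivot",114),("drive_frame",0)]:
    obs=[]
    for c in ["scene","top"]:
        r=pinpoint(c,t)
        if r: print(t,c,r[0]['score'],np.array(r[0]['location']),at(c,r[0]['location'],z)); obs.append((c,r[0]['location']))
    if len(obs)==2: print('  tri',tri(obs))
o=get_obs();print(o)
E
```

```text
scene {'fov_y': 55.9335857957443, 'cx': 280.40579738953323, 'cy': 216.02630766712682} [1225.   154.4 1225. ]
top {'fov_y': 51.71495039963054, 'cx': 275.12884393969557, 'cy': 211.55581643359795} [ 389.4  -56.5 1386.7]
driven_pulley scene 0.93 [295.5 236.8] [631.1  18.8 121. ]
driven_pulley top 0.93 [255.6 182.1] [616.7  17.3 121. ]
  tri [620.4  17.4 101.6]
motor_pulley scene 0.43 [254.  229.8] [ 644.3 -116.1  121. ]
motor_pulley top 0.58 [297.3 174. ] [ 642.9 -106.   121. ]
  tri [ 644.  -110.8  122.6]
thumb_tab scene 0.43 [247.7 212.9] [ 585.2 -158.7  114. ]
thumb_tab top 0.57 [316.3 199.3] [ 569.  -163.3  114. ]
  tri [ 572.2 -165.2   91.3]
tensioner_pivot top 0.72 [292.  191.5] [591.3 -91.1 114. ]
drive_frame scene 0.83 [277.2 249.3] [631.6 -43.6   0. ]
drive_frame top 0.95 [278.8 185.7] [627.7 -51.2   0. ]
  tri [628.3 -48.1  -8.3]
{'time': 0.6, 'joint_positions': array([ 1. ,  0.3,  1.5, -0. ,  1.3, -0.1]), 'dq': array([ 0.,  0., -0.,  0., -0., -0.]), 'tau': array([ -0. , -43.1, -24.4,   0.1,   0. ,  -0. ]), 'tool_pos': array([236.7, 468.6, 226.8]), 'tcp_rot': array([3.1, 0. , 2.7]), 'contact_force': array([-0.9, -0.5, -0.1]), 'moment': array([0., 0., 0.]), 'finger_force': 0.0, 'grip_width': 91.49088600077417}
```

View pics/top0.png

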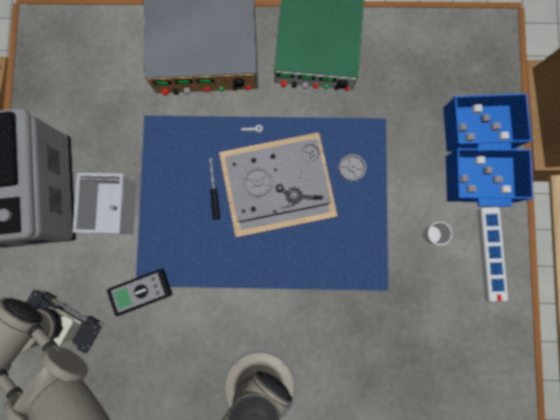

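View pics/scene0.png

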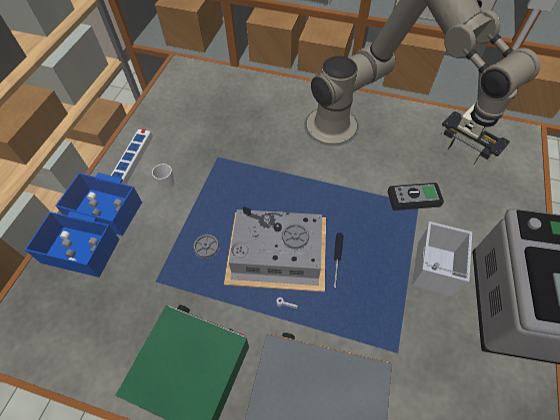

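```bash
cat >> h.py <<'E'
from scipy.spatial.transform import Rotation as Ro
def plan(p,yaw):
    o=get_obs(); R=Ro.from_euler('xyz',o['tcp_rot']); T=Ro.from_euler('xyz',[np.pi,0,yaw])
    d=R.inv().apply(np.array(p)-o['tool_pos'])/30; w=np.degrees((R.inv()*T).as_rotvec())/4
    print('t',round(o['time'],2),'pos',o['tool_pos'].round(1),'rpy',o['tcp_rot'].round(3),'units shift',d.round(3),'turn',w.round(3)); return d,w
E
python3 - <<'E'
from h import *
plan([560,-60,330],np.pi+.18)
m=np.array(camera_model('wrist')['pose']);o=get_obs();R=Ro.from_euler('xyz',o['tcp_rot'])
print(R.inv().apply(m[:3,3]-o['tool_pos']),R.as_matrix().T@m[:3,:3],camera_model('wrist')['fov_y'])
E
```

```text
t 0.6 pos [236.7 468.6 226.8] rpy [3.142 0.    2.674] units shift [-17.564 -10.867  -3.442] turn [ 1.000e-03  1.000e-03 -9.279e+00]
[  80.0064432    -0.25644936 -157.75476463] [[-8.84903403e-04  9.55665184e-01  2.94454194e-01]
 [ 9.99999351e-01  6.34367407e-04  9.46361062e-04]
 [ 7.17612175e-04  2.94454841e-01 -9.55665125e-01]] 71.30199963260756
```

```bash
python3 -m pendant '[-0.5,-0.3,-1,0,0,0,1, -1,-0.6,-1,0,0,0,1, -1,-0.6,-1,0,0,0,1, -1,-0.6,-0.4,0,0,0,1, -1,-0.6,0,0,0,0,1, -1,-0.6,0,0,0,0,1, -1,-0.6,0,0,0,0,1, -1,-0.6,0,0,0,0,1, -1,-0.6,0,0,0,0,1, -1,-0.6,0,0,0,0,1, -1,-0.6,0,0,0,0,1, -1,-0.6,0,0,0,0,1]'
python3 -m pendant '[-1,-0.7,0,0,0,0,1, -1,-0.7,0,0,0,0,1, -1,-0.7,0,0,0,0,1, -1,-0.7,0,0,0,0,1, -1,-0.7,0,0,0,0,1, -1,-0.5,0,0,0,0,1, 0,0,0,0,0,-1,1, 0,0,0,0,0,-1,1, 0,0,0,0,0,-1,1, 0,0,0,0,0,-1,1, 0,0,0,0,0,-1,1, 0,0,0,0,0,-1,1]'
python3 -m pendant '[0,0,0,0,0,-1,1, 0,0,0,0,0,-1,1, 0,0,0,0,0,-1,1, 0,0,0,0,0,0,1, 0,0,0,0,0,0,1]'
python3 - <<'E'
from h import *
np.set_printoptions(precision=1,suppress=True)
plan([560,-60,330],np.pi+.18)
cv2.imwrite('pics/w1.png',capture('wrist')[:,:,::-1]); m=camera_model('wrist'); print(m['cx'],m['cy'])
for t,z in [("driven_pulley",121),("motor_pulley",121),("thumb_tab",114),("tensioner_pivot",114),("drive_frame",0),("parts_dish",92)]:
    for r in pinpoint('wrist',t)[:2]: print(t,r['score'],np.array(r['location']),at('wrist',r['location'],z))
E
```

```text
time: 1.8
tool_pos: [451.9, 127.0, 328.9]
tcp_rot: [3.141, 0.0, 2.674]
contact_force: [-0.0, 1.2, -0.6]
grip_width: 1.8
finger_force: 0.0
time: 3.0
tool_pos: [557.8, -60.0, 328.7]
tcp_rot: [3.142, -0.0, 3.096]
contact_force: [0.6, 0.4, -0.2]
grip_width: -0.1
finger_force: 0.0
time: 3.5
tool_pos: [557.8, -60.0, 328.7]
tcp_rot: [3.142, 0.0, -2.983]
contact_force: [-0.2, -0.0, -0.2]
grip_width: 0.3
finger_force: 0.0
t 3.5 pos [557.8 -60.  328.7] rpy [ 3.1  0.  -3. ] units shift [-0.1 -0.  -0. ] turn [ 0.   0.  -0.3]
279.3771767749163 206.4429565683189
driven_pulley 0.62 [327.8 238.1] [623.7  16.3 121. ]
driven_pulley 0.39 [194.1 180.8] [ 573.2 -167.8  121. ]
motor_pulley 0.94 [229.4 241.4] [ 649.5 -114.4  121. ]
thumb_tab 0.68 [195.7 182.5] [ 577.  -167.4  114. ]
tensioner_pivot 0.7 [248.5 192. ] [578.8 -98.1 114. ]
drive_frame 0.94 [279.8 209.6] [632.2 -47.8   0. ]
```

View pics/w1.png

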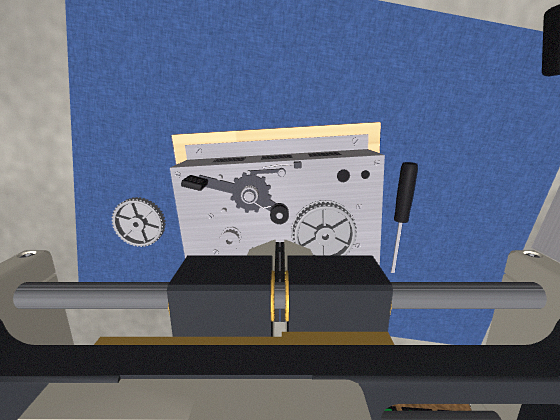

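```bash
python3 -m pendant '[0.8,0,1,0,0,-0.3,1, 0.8,0,1,0,0,0,1, 0,0,1,0,0,0,1, 0,0,0.3,0,0,0,1, 0,0,0,0,0,0,1, 0,0,0,0,0,0,1]'
python3 - <<'E'
from h import *
np.set_printoptions(precision=1,suppress=True)
plan([620,10,150],np.pi+.18)
im=capture('wrist');cv2.imwrite('pics/w2.png',im[:,:,::-1])
for t,z in [("driven_pulley",121),("motor_pulley",121),("thumb_tab",114),("tensioner_pivot",114),("drive_frame",0),("parts_dish",92)]:
    for r in pinpoint('wrist',t)[:2]: print(t,r['score'],np.array(r['location']),at('wrist',r['location'],z))
    for r in regions_of('wrist',t)[:1]: print('   region',r['score'],np.array(r['location']))
E
```

```text
time: 4.45
tool_pos: [511.7, -68.3, 230.9]
tcp_rot: [-3.141, 0.002, -2.96]
contact_force: [0.4, -0.6, -0.3]
grip_width: 0.3
finger_force: 0.0
t 4.45 pos [511.7 -68.3 230.9] rpy [-3.1  0.  -3. ] units shift [-4.   1.9  2.7] turn [-0.  0.  0.]
thumb_tab 0.65 [173.  246.1] [ 576.7 -167.2  114. ]
   region 0.71 [171.8 245.5]
tensioner_pivot 0.68 [236.1 259.6] [ 579.7 -101.5  114. ]
   region 0.79 [204.3 244.2]
   region 0.83 [280.  216.1]
```

View pics/w2.png

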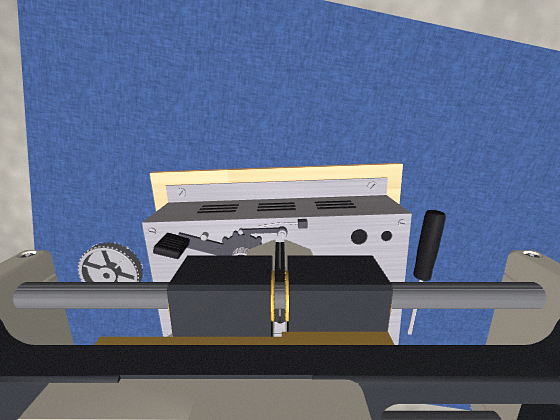

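```bash
python3 -m pendant '[-1,0,-0.3,0,0,0,1, -1,0,-0.3,0,0,0,1, -1,0,0,0,0,0,1, -0.2,0,0,0,0,0,1, 0,0,0,0,0,0,1, 0,0,0,0,0,0,1]'
python3 - <<'E'
from h import *
np.set_printoptions(precision=1,suppress=True)
plan([620,10,150],np.pi+.18)
im=capture('wrist');cv2.imwrite('pics/w3.png',cv2.resize(im[80:290,130:430,::-1],None,fx=2.5,fy=2.5))
for t,z in [("driven_pulley",121),("motor_pulley",121),("thumb_tab",114),("tensioner_pivot",114),("drive_frame",0),("parts_dish",92)]:
    for r in pinpoint('wrist',t)[:2]: print(t,r['score'],np.array(r['location']),at('wrist',r['location'],z))
    for r in regions_of('wrist',t)[:1]: print('   region',r['score'],np.array(r['location']))
E
```

```text
time: 5.7
tool_pos: [604.1, -50.9, 247.3]
tcp_rot: [3.141, -0.001, -2.96]
contact_force: [0.1, -0.9, -0.6]
grip_width: 0.3
finger_force: 0.0
t 5.7 pos [604.1 -50.9 247.3] rpy [ 3.1 -0.  -3. ] units shift [-0.9  1.9  3.2] turn [ 0. -0.  0.]
   region 0.85 [336.7 218.7]
motor_pulley 0.96 [213.  232.4] [ 652.3 -113.3  121. ]
   region 0.95 [212.7 226.6]
thumb_tab 0.71 [166.8 151. ] [ 577.9 -169.1  114. ]
thumb_tab 0.43 [279.  199.1] [606.5 -51.5 114. ]
   region 0.79 [168.5 151. ]
tensioner_pivot 0.7 [233.4 167.4] [ 582.4 -102.2  114. ]
   region 0.96 [232.8 158. ]
drive_frame 0.89 [280.2 198.2] [636.5 -44.4   0. ]
   region 0.91 [283.2 171. ]
parts_dish 0.69 [189.7 266.4] [ 714.2 -140.3   92. ]
   region 0.87 [173.4 259.9]
```

View pics/w3.png

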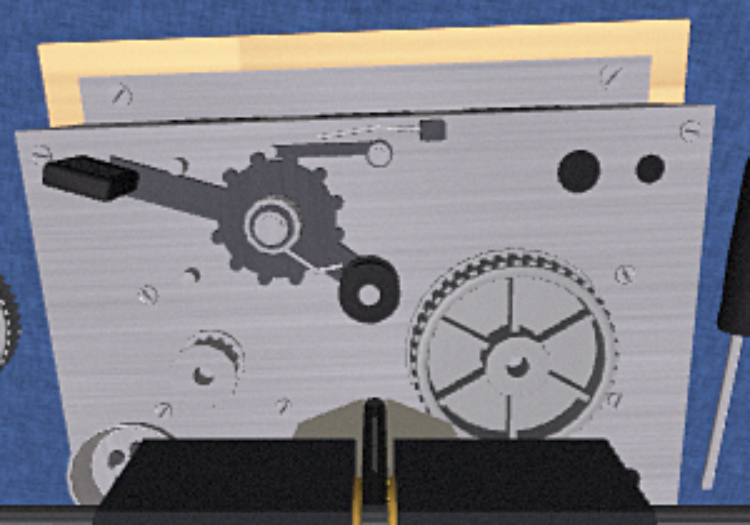

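Run:
```python
from h import *
np.set_printoptions(precision=1,suppress=True)
d=at('wrist',[336.8,224.8],121);m=at('wrist',[212.3,229.5],121);p=at('wrist',[235,168.5],114)
print(d,m,p,np.linalg.norm((d-m)[:2]))
L=np.array([[0,60],[0,-70],[-60,-38.]]);W=np.array([d,m,p])[:,:2]
lc=L-L.mean(0);wc=W-W.mean(0)
a=np.arctan2((lc[:,0]*wc[:,1]-lc[:,1]*wc[:,0]).sum(),(lc*wc).sum())
R=np.array([[np.cos(a),-np.sin(a)],[np.sin(a),np.cos(a)]]);t=W.mean(0)-R@L.mean(0)
print('yaw',a,'org',t,(L@R.T+t),'res',L@R.T+t-W)
plan([*(R@[0,60]+t),150],np.pi+a)
```

```text
[621.2  12.3 121. ] [ 649.6 -114.1  121. ] [ 583.3 -100.3  114. ] 129.5178487962578
yaw 0.23105689296915266 org [633.8 -47.2] [[ 620.1   11.2]
 [ 649.9 -115.4]
 [ 584.1  -98. ]] res [[-1.1 -1.1]
 [ 0.3 -1.3]
 [ 0.8  2.4]]
t 6.35 pos [605.  -50.8 247.8] rpy [ 3.1  0.  -3. ] units shift [-0.9  1.9  3.3] turn [ 0.   0.  -0.7]
```

```bash
python3 -m pendant '[-0.5,1,0.8,0,0,0,1, -0.38,0.92,1,0,0,0,1, 0,0,1,0,0,-0.6,1, 0,0,0.5,0,0,0,1, 0,0,0.3,0,0,0,1, 0,0,0,0,0,0,1]'
python3 -c "
from h import *
plan([620.5,11.8,126],np.pi+.225)"
```

```text
time: 6.95
tool_pos: [620.1, 10.6, 138.7]
tcp_rot: [3.141, -0.002, -2.918]
contact_force: [-0.4, 0.1, -0.4]
grip_width: 0.7
finger_force: 0.0
t 6.95 pos [620.1  10.6 138.7] rpy [ 3.141e+00 -2.000e-03 -2.918e+00] units shift [-0.023  0.036  0.422] turn [ 0.01  -0.027 -0.027]
```

Time is ample (45 s); descend gently, about 1 mm per row once near.

```bash
python3 -m pendant '[-0.02,0.04,0.2,0,0,0,1, 0,0,0.2,0,0,0,1, 0,0,0.05,0,0,0,1, 0,0,0.05,0,0,0,1, 0,0,0.05,0,0,0,1, 0,0,0.03,0,0,0,1, 0,0,0,0,0,0,1]'
python3 -m pendant '[0,0,0.03,0,0,0,1, 0,0,0.03,0,0,0,1, 0,0,0.03,0,0,0,1]'
python3 -m pendant '[0,0,0.03,0,0,0,1, 0,0,0.03,0,0,0,1, 0,0,0.03,0,0,0,1]'
```

```text
time: 7.65
tool_pos: [621.1, 11.8, 123.2]
tcp_rot: [-3.141, 0.001, -2.918]
contact_force: [-2.1, 0.3, 4.9]
grip_width: 0.7
finger_force: 2.3
time: 7.95
tool_pos: [621.1, 11.8, 120.7]
tcp_rot: [-3.141, 0.001, -2.918]
contact_force: [-2.6, -0.5, 6.2]
grip_width: 0.3
finger_force: 3.2
time: 8.25
tool_pos: [621.1, 11.8, 118.0]
tcp_rot: [-3.141, 0.001, -2.918]
contact_force: [-2.0, 0.6, 6.3]
grip_width: 0.4
finger_force: 3.2
```

```bash
python3 -m pendant '[0,0,0.03,0,0,0,1, 0,0,0.03,0,0,0,1]'
python3 -m pendant '[0,0,0.03,0,0,0,1, 0,0,0,0,0,0,1]'
python3 -m pendant '[0,0,0.03,0,0,0,1, 0,0,0,0,0,0,1]'
```

```text
time: 8.45
tool_pos: [621.1, 11.8, 116.2]
tcp_rot: [-3.141, 0.001, -2.918]
contact_force: [-4.1, 0.3, 11.3]
grip_width: 0.2
finger_force: 6.5
time: 8.65
tool_pos: [621.1, 11.8, 116.2]
tcp_rot: [-3.141, 0.002, -2.918]
contact_force: [-4.4, -0.5, 12.1]
grip_width: 0.2
finger_force: 5.8
time: 8.85
tool_pos: [621.2, 11.8, 116.1]
tcp_rot: [-3.141, 0.002, -2.918]
contact_force: [-5.6, -0.3, 16.6]
grip_width: 0.5
finger_force: 8.2
```

```bash
python3 -m pendant '[0,0,0.03,0,0,0,1, 0,0,0,0,0,0,1, 0,0,0,0,0,0,1]'
python3 -m pendant '[0,0,-0.1,0,0,0,1, 0,0,-0.3,0,0,0,1, 0,0,-0.8,0,0,0,1, 0,0,-0.2,0,0,0,1]'
python3 -c "
from h import *
plan([649.7,-114.8,135],np.pi+.225)"
```

```text
time: 9.15
tool_pos: [621.2, 11.8, 116.1]
tcp_rot: [-3.14, 0.003, -2.918]
contact_force: [-7.7, 1.0, 21.1]
grip_width: 0.5
finger_force: 10.6
time: 9.55
tool_pos: [622.2, 11.8, 156.9]
tcp_rot: [-3.14, 0.004, -2.918]
contact_force: [0.9, 0.1, 0.2]
grip_width: 0.5
finger_force: 0.0
t 9.55 pos [622.2  11.8 156.9] rpy [-3.14   0.004 -2.918] units shift [ 0.045 -4.317  0.734] turn [-0.018  0.056 -0.022]
```

```bash
python3 -m pendant '[0,-1,0,0,0,0,1, 0,-1,0,0,0,0,1, 0,-1,0,0,0,0,1, 0.04,-1,0,0,0,0,1, 0,-0.32,0.3,0,0,0,1, 0,0,0.4,0,0,0,1, 0,0,0,0,0,0,1]'
python3 - <<'E'
from h import *
np.set_printoptions(precision=1,suppress=True)
plan([649.7,-114.8,126],np.pi+.225)
im=capture('top')
for t,z in [("driven_pulley",116),("drive_frame",0)]:
    for r in pinpoint('top',t)[:1]: print(t,r['score'],at('top',r['location'],z))
E
```

```text
time: 10.25
tool_pos: [646.8, -113.3, 130.2]
tcp_rot: [3.138, -0.005, -2.918]
contact_force: [-0.1, 0.8, -0.4]
grip_width: 0.5
finger_force: 0.0
t 10.25 pos [ 646.8 -113.3  130.2] rpy [ 3.1 -0.  -2.9] units shift [-0.1 -0.1  0.1] turn [ 0.  -0.1 -0. ]
driven_pulley 0.83 [625.1  18.6 116. ]
drive_frame 0.94 [641.5 -53.6   0. ]
```

```bash
python3 -m pendant '[-0.08,-0.06,0,0,0,0,1, 0,0,0.1,0,0,0,1, 0,0,0.05,0,0,0,1, 0,0,0.05,0,0,0,1, 0,0,0,0,0,0,1]'
python3 -m pendant '[0,0,0.03,0,0,0,1, 0,0,0.03,0,0,0,1, 0,0,0.03,0,0,0,1]'
python3 -m pendant '[0,0,0.03,0,0,0,1, 0,0,0.03,0,0,0,1, 0,0,0.03,0,0,0,1]'
```

```text
time: 10.9
tool_pos: [651.0, -115.9, 127.1]
tcp_rot: [3.141, -0.0, -2.918]
contact_force: [0.2, 0.3, -0.2]
grip_width: 0.2
finger_force: 0.0
time: 11.2
tool_pos: [651.2, -116.0, 124.7]
tcp_rot: [-3.142, 0.0, -2.918]
contact_force: [-0.3, 0.3, 0.1]
grip_width: 0.4
finger_force: 0.0
time: 11.5
tool_pos: [651.2, -116.0, 122.6]
tcp_rot: [-3.141, 0.0, -2.918]
contact_force: [-2.0, 1.6, 6.2]
grip_width: 0.6
finger_force: 3.2
```

```bash
python3 -m pendant '[0,0,0.03,0,0,0,1, 0,0,0.03,0,0,0,1, 0,0,0.03,0,0,0,1, 0,0,0.03,0,0,0,1]'
python3 -m pendant '[0,0,0.03,0,0,0,1, 0,0,0.03,0,0,0,1, 0,0,0.03,0,0,0,1]'
python3 -m pendant '[0,0,0.03,0,0,0,1, 0,0,0,0,0,0,1]'
```

```text
time: 11.9
tool_pos: [651.2, -116.0, 119.6]
tcp_rot: [-3.141, 0.001, -2.918]
contact_force: [-1.8, 0.6, 7.2]
grip_width: 0.1
finger_force: 3.3
time: 12.2
tool_pos: [651.2, -116.0, 116.9]
tcp_rot: [-3.141, 0.001, -2.918]
contact_force: [-2.8, 0.6, 6.2]
grip_width: 0.7
finger_force: 3.3
time: 12.4
tool_pos: [651.2, -116.0, 116.3]
tcp_rot: [-3.141, 0.001, -2.918]
contact_force: [-3.3, 1.2, 8.1]
grip_width: 0.2
finger_force: 3.9
```

```bash
python3 -m pendant '[0,0,0.03,0,0,0,1, 0,0,0.03,0,0,0,1, 0,0,0,0,0,0,1]'
python3 -m pendant '[0,0,0.03,0,0,0,1, 0,0,0,0,0,0,1, 0,0,0,0,0,0,1]'
```

```text
time: 12.7
tool_pos: [651.3, -116.0, 116.1]
tcp_rot: [-3.14, 0.002, -2.918]
contact_force: [-6.1, 1.7, 16.3]
grip_width: 0.5
finger_force: 8.1
time: 13.0
tool_pos: [651.4, -116.0, 116.1]
tcp_rot: [-3.14, 0.002, -2.918]
contact_force: [-8.1, 1.7, 20.6]
grip_width: 0.5
finger_force: 10.2
```

```bash
python3 -m pendant '[0,0,-0.1,0,0,0,1, 0,0,-0.3,0,0,0,1, 0,0,-1,0,0,0,1, 0,0,-0.6,0,0,0,1, 0,0,0,0,0,0,1]'
python3 - <<'E'
from h import *
np.set_printoptions(precision=1,suppress=True)
capture('wrist')
for t in ["motor_pulley"]:
    for r in pinpoint('wrist',t)[:1]: print(t,r['score'],r['location'],at('wrist',r['location'],116))
for t,z in [("thumb_tab",114),("tensioner_pivot",114)]:
    for r in pinpoint('wrist',t)[:1]: print(t,r['score'],r['location'],at('wrist',r['location'],z))
plan([540,-166,165],np.pi-.1)
E
```

```text
time: 13.5
tool_pos: [652.8, -116.4, 175.3]
tcp_rot: [-3.139, 0.005, -2.918]
contact_force: [0.8, 0.1, 0.1]
grip_width: 0.9
finger_force: 0.0
motor_pulley 0.84 [286.6, 219.7] [ 646.2 -111.6  116. ]
thumb_tab 0.66 [233.1, 109.3] [ 574.9 -166.2  114. ]
tensioner_pivot 0.87 [324.2, 137.9] [579.5 -99.2 114. ]
t 13.7 pos [ 650.4 -115.8  170.4] rpy [ 3.1 -0.  -2.9] units shift [ 4.  -0.8  0.2] turn [ 0.  -0.   4.6]
```

```bash
python3 -m pendant '[1,-0.2,0,0,0,0,1, 1,-0.2,0,0,0,0,1, 1,-0.2,0,0,0,0,1, 1,-0.2,0.1,0,0,0,1, 0,0,0,0,0,0.92,1, 0,0,0,0,0,0.92,1, 0,0,0,0,0,0.92,1, 0,0,0,0,0,0.92,1, 0,0,0,0,0,0.92,1, 0,0,0,0,0,0,1]'
python3 - <<'E'
from h import *
np.set_printoptions(precision=1,suppress=True)
im=capture('wrist');cv2.imwrite('pics/w4.png',im[:,:,::-1])
for t,z in [("thumb_tab",114),("tensioner_pivot",114)]:
    for r in pinpoint('wrist',t)[:1]: print(t,r['score'],r['location'],at('wrist',r['location'],z))
plan([545,-165,105],np.pi-.1)
E
```

```text
time: 14.7
tool_pos: [538.9, -165.7, 167.9]
tcp_rot: [3.141, -0.002, 3.043]
contact_force: [-0.3, 0.2, 0.7]
grip_width: 0.4
finger_force: 0.0
tensioner_pivot 0.8 [369.7, 265.2] [580.9 -96.9 114. ]
t 14.85 pos [ 539.2 -165.9  168.5] rpy [ 3.1 -0.   3. ] units shift [-0.2  0.   2.1] turn [ 0.  -0.   0.1]
```

View pics/w4.png

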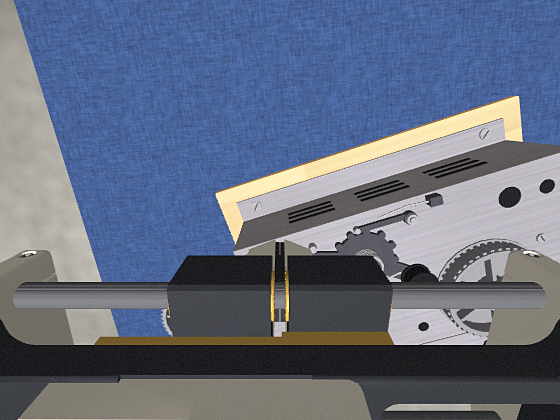

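```bash
python3 -m pendant '[0,0,0.9,0,0,0,1, 0,0,0.9,0,0,0,1, 0,0,0.3,0,0,0,1, -0.2,0,0,0,0,0,1, -0.1,0,0,0,0,0,1, -0.1,0,0,0,0,0,1, 0,0,0,0,0,0,1]'
python3 -m pendant '[-0.1,0,0,0,0,0,1, -0.1,0,0,0,0,0,1, -0.05,0,0,0,0,0,1]'
python3 -m pendant '[-0.05,0,0,0,0,0,1, -0.05,0,0,0,0,0,1]'
```

```text
time: 15.55
tool_pos: [552.5, -167.4, 107.2]
tcp_rot: [-3.141, 0.002, 3.044]
contact_force: [-0.2, -0.1, 0.3]
grip_width: 0.4
finger_force: 0.0
time: 15.85
tool_pos: [559.3, -167.9, 106.3]
tcp_rot: [-3.142, 0.001, 3.044]
contact_force: [0.7, -0.4, -0.1]
grip_width: 0.6
finger_force: 0.0
time: 16.05
tool_pos: [561.5, -168.1, 106.0]
tcp_rot: [3.141, -0.001, 3.044]
contact_force: [-5.7, 0.1, 2.9]
grip_width: 0.7
finger_force: 2.8
```

```bash
python3 -m pendant '[-0.084,-0.016,0,0,0,-0.5,1, -0.084,-0.016,0,0,0,-0.5,1, -0.084,-0.016,0,0,0,-0.5,1, -0.084,-0.016,0,0,0,-0.5,1]'
python3 -m pendant '[-0.084,-0.016,0,0,0,-0.5,1, -0.084,-0.016,0,0,0,-0.5,1, -0.084,-0.016,0,0,0,-0.5,1, -0.084,-0.016,0,0,0,-0.5,1]'
```

```text
time: 16.45
tool_pos: [570.2, -170.4, 105.9]
tcp_rot: [3.141, -0.004, -3.098]
contact_force: [-9.4, -0.4, 4.4]
grip_width: 0.0
finger_force: 4.2
time: 16.85
tool_pos: [580.0, -171.7, 106.0]
tcp_rot: [3.14, -0.005, -2.959]
contact_force: [-7.8, -0.6, 4.2]
grip_width: 0.3
finger_force: 4.0
```

```bash
python3 -m pendant '[-0.084,-0.016,0,0,0,-0.5,1, -0.084,-0.016,0,0,0,-0.5,1, -0.084,-0.016,0,0,0,-0.5,1, -0.084,-0.016,0,0,0,-0.5,1]'
python3 - <<'E'
from h import *
o=get_obs();y=o['tcp_rot'][2]%(2*np.pi)-np.pi
u=np.array([np.cos(y),np.sin(y)]);r=o['tool_pos'][:2]-[583,-98]
print('tool dir',y,'theta by dir',y+.11,'offset u,r',r@u,r@[u[1],-u[0]],'u-force',o['contact_force'][:2]@u)
E
```

```text
time: 17.25
tool_pos: [590.7, -171.4, 106.0]
tcp_rot: [3.14, -0.004, -2.819]
contact_force: [-6.6, -1.5, 3.1]
grip_width: 0.5
finger_force: 3.3
tool dir 0.3223125386771266 theta by dir 0.4323125386771266 offset u,r -15.96258311676939 72.07431683493262 u-force -6.689730737922275
```

```bash
python3 -m pendant '[-0.095,-0.016,0,0,0,-0.5,1, -0.095,-0.016,0,0,0,-0.5,1, -0.095,-0.016,0,0,0,-0.5,1, -0.095,-0.016,0,0,0,-0.5,1, 0,0,0,0,0,0,1, 0,0,0,0,0,0,1]'
python3 - <<'E'
from h import *
np.set_printoptions(precision=1,suppress=True)
o=get_obs();y=o['tcp_rot'][2]%(2*np.pi)-np.pi
u=np.array([np.cos(y),np.sin(y)]);r=o['tool_pos'][:2]-[583,-98]
print('tool dir',y,'theta by dir',y+.11,'offset u,r',r@u,r@[u[1],-u[0]],'u-force',o['contact_force'][:2]@u)
a=capture('wrist');b=capture('scene')
cv2.imwrite('pics/f.png',np.vstack([cv2.resize(a[130:300,150:460],(620,340)),cv2.resize(b[190:300,210:360],(354,260))[:, :].copy() if 0 else cv2.copyMakeBorder(cv2.resize(b[195:295,215:345],(338,260)),0,0,0,282,0)])[:,:,::-1])
for c in ['wrist','scene']:
  for t,z in [("thumb_tab",114),("tensioner_pivot",114),("motor_pulley",116)]:
    for r in pinpoint(c,t)[:1]: print(c,t,r['score'],at(c,r['location'],z))
E
```

```text
time: 17.85
tool_pos: [601.6, -169.5, 106.0]
tcp_rot: [3.14, -0.004, -2.681]
contact_force: [-9.0, -3.2, 3.3]
grip_width: 0.4
finger_force: 4.3
tool dir 0.4604617378830831 theta by dir 0.5704617378830831 offset u,r -15.115377832771447 72.31752911049051 u-force -9.462891964742639
wrist thumb_tab 0.17 [ 620.8 -253.6  114. ]
wrist tensioner_pivot 0.74 [ 581.  -100.1  114. ]
wrist motor_pulley 0.35 [ 621.7 -253.1  116. ]
scene thumb_tab 0.42 [ 619.1 -154.2  114. ]
scene tensioner_pivot 0.69 [ 740.4 -239.1  114. ]
scene motor_pulley 0.51 [ 653.9 -119.3  116. ]
```

View pics/f.png

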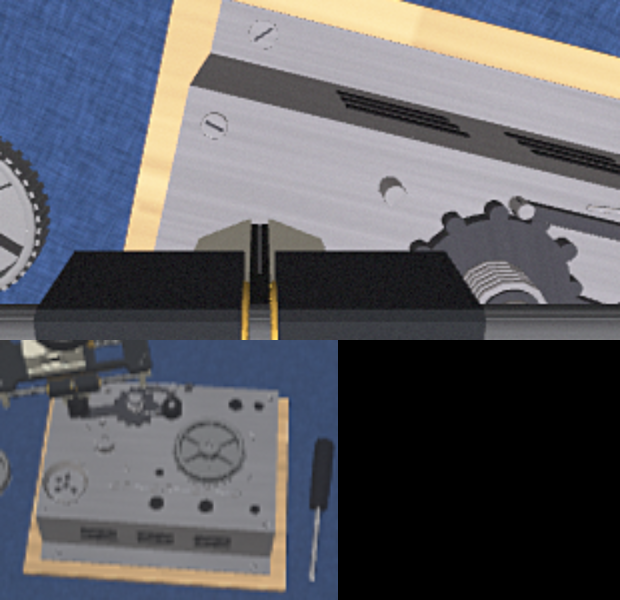

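```bash
python3 -c "
from plant import *
o=get_obs();print(o['tool_pos'],o['contact_force']);print(close_job())"
```

```text
[ 601.53997952 -169.50012235  105.9961743 ] [-7.94425225 -3.43837649  3.46629935]
the job is handed in; nothing more can be done
None
```

I pressed both pulleys home: each stopped at z ≈ 116 mm under a steady push of about 21 N. The tensioner is held back at roughly 0.55 rad, past the click, with about 9 N at the tab. The job is handed in with the arm still holding, and the verdict was not shown to me.

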